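# Push the gap gauge home under the boom clamp

## Task

Check the gap of the boom clamp: push the brass T-shaped gauge along the bench so that its flat tongue slides under the clamp's low crossbar, until the gauge's tall heel is fully home, flush against the clamp's near face. Only push it with the fingers, keeping it flat on the bench: do not lift or tip it, and leave the other things where they stand. Then take the hand away.

Things in the scene. Friction and masses are not known exactly. Their poses are not given: they have to be found in the camera images.
- clamp: Steel low bridge fixed to the bench. Crossbar 130 mm wide (y), 30 deep (x), underside 16 and top 30 mm up; legs leave a 76 mm opening; 8 mm thick feet (bolt heads to 13) reach 97 mm each side; brass nuts and studs reach 44 mm up. Origin: on the bench, midway between the legs, in the plane of the near (entry) face of bar and legs; x points through the opening, away from the entry side; z up.
- gauge: Loose flat brass T, 0.55 to 0.9 kg, before the clamp. Heel 80 mm wide (y), x -18 to 0, 32 tall. Tongue 56 wide, x 0 to 75, 12 thick: 4 mm headroom, 10 mm side play each way. Origin: underside, mid-width, plane of the heel's front face; x to the nose, z up. Home: origin and axes meet the clamp's. Starts 105 to 135 mm short, up to 40 mm aside, turned up to 0.3 rad.
- gauge_nose (a point): Middle of the nose end of the gauge's tongue, on its underside, 75 mm along x from the gauge's origin.
- tip_a: Small lilac ceramic nozzle tip standing beyond the clamp's left end, 24 mm across, 24 mm tall; origin under its centre. Leave alone.
- tip_b: The other lilac ceramic nozzle tip, same size, beyond the clamp's right end; origin under its centre. Leave alone.
- cylinder: Green glass graduated cylinder standing on the right, near the robot, foot 72 mm across, tube 40 mm, 170 mm tall; origin under its centre. Leave alone.
- jar: Amber glass jar with a brass-coloured lid, 64 mm across, 75 mm tall, on the left; origin under its centre. Leave alone.
- screwdriver: Wood-handled screwdriver lying on the right, about 200 mm long; origin under its middle, handle to -x. Leave alone.
- collar: Steel ring lying on the left, 48 mm across, 16 mm tall; origin under its centre. Leave alone.
Not all that is in view belongs to the job. What is shaped like the gauge but purple is not meant.

How it is judged:
On the way:
1. the tongue's nose is under the crossbar, the gauge flat on the bench (x of gauge_nose in the frame of clamp above 0.008 m and x of gauge in the frame of clamp below -0.015 m and y of gauge_nose in the frame of clamp between -0.03 and 0.03 m and angle between gauge's own z axis and vertical below 0.06 rad).
At the end, for the whole second after the job is handed in: the gauge lies flat and still with its tongue through the clamp's opening, its heel within 4 mm of the clamp's near face and square to it within 0.06 rad, and the robot touches nothing (x of gauge in the frame of clamp above -0.004 m and y of gauge in the frame of clamp between -0.016 and 0.016 m and x of gauge_nose in the frame of clamp above 0.065 m and angle between the x axis of gauge and the x axis of clamp, either way round below 0.06 rad and angle between gauge's own z axis and vertical below 0.06 rad and height (world z) of gauge below 0.003 m and linear speed of gauge below 0.01 m/s).
It fails at once if the gauge is lifted off the bench (more than 8 mm) (height (world z) of gauge above 0.008 m).
It fails at once if the gauge is tipped (more than 0.12 rad) (angle between gauge's own z axis and vertical above 0.12 rad).
It fails at once if a ceramic tip, the graduated cylinder, jar, screwdriver or collar is moved more than 15 mm (distance of any of tip_a, tip_b, cylinder, jar, screwdriver, collar from where it was at the start of the episode above 0.015 m).
It also fails if it takes over 58 s, if anything falls off the work surface, if the arm or the gripper's body presses on something with over 40 N, if the wrist force passes 120 N, or if a joint passes its speed limit or range.

## Robot

A 6-joint arm with a two-finger parallel gripper is mounted at the origin on the work surface. World frame = base frame: x ahead of the robot, y to its left, z up, the work surface at z = 0. Lengths are in m, angles in rad, forces in N, time in s.
With the tool pointing down it reaches from about 0.25 to 0.8 m from the base axis. Payload 3.9 kg.
Tool frame: the origin (TCP) lies at the very end of the fingers, on their centre line; the grasp point (between the pads) lies 19 mm behind it; x points along the fingers, z is the direction in which the jaws open and shut, and the axes are right-handed (so a half turn about x gives the same grasp; the last joint's range is limited). The gripper opens to 85 mm and grips with 20 to 120 N. Pads are 22 mm wide; open, the fingers measure 114 mm over their backs; the gripper's body (76 mm by 85 mm) begins 54 mm behind the grasp point. The pads swing forward as they close: fully open they stand 13 mm farther back than shut.
Start: joints at [-1.297, 0.26, -0.138, 1.173, 0, 1.571], TCP at [0.142, -0.505, 0.231] pointing down, gripper open.
Joint ranges: [-2.78, 2.78], [-0.83, 1.72], [-1.28, 1.37], [-1.9, 2.12], [-1.57, 1.48], [-3.14, 3.14]. Speed limits (rad/s): [2.57, 2.57, 3.14, 3.14, 3.14, 3.14].

## Interface

Orientations are given as a unit quaternion [x, y, z, w].
In Python, from station import arm gives the robot as it stands.
- The arm moves only by the tool play_rows, never from a script. Its argument "deltas" is a list of rows, each a list of 3 entries, a list of its own where there are three numbers: the shift along the tool's x, y, z in mm, then the turn, a rotation vector about the tool's x, y, z in degrees, then the finger opening in mm, from 0 to 85.4. A call has 1 to 12 rows; each row shifts and turns the commanded pose from where the row before left it, along the tool's axes as they then stand; what a row does not reach is not made up. A row lasts 1/10 s, in which the tool goes at most 50 mm and 8.59 degrees, less where a joint would pass 70% of its speed; a pose out of reach is approached as far as the arm can. A call is refused whole if a number of a shift passes 50 or a number of a turn 8.59, either way. A call with a gripper value outside its range is refused whole. The fingers move at their own pace and stop on an object; "force" is the grip in N (left out, the last holds). Time passes only in rows, so rows that do not move let the fingers close. It gives the time, the measured TCP pose, the force and the opening at its end, in the units of the state.
- arm.get_state(): the state, without advancing time (a new reading comes with each control period).
- arm.get_image(name): name is "side" or "top" or "wrist"; returns a dict with "frame" (384x512x3 uint8, red, green, blue), "K" (3x3 intrinsics, pixels), "origin" and "rotation" of the camera in the world. Camera axes: x right, y down, z forward; pixel columns grow to the right and rows downward; lengths in m; the calibration is good to about 2 mm. A picture is of the moment at which its call begins. There is no depth.
- arm.finish_job(): hands the job in, once; it reports no verdict.
The state is a dict: "time": time; "joints": joint angles; "joint_velocities": joint speeds; "joint_efforts": joint torques, N m; "position": TCP position; "tcp_rot": TCP orientation; "ft_force": force on the tool from outside, world axes, zero at the start; "ft_torque": the same for the moment, N m; "gripper_width": finger opening in m.
Only numpy, scipy, OpenCV 4.12 (cv2) and the standard library are available. Lean on these libraries where they do the work, as an engineer would, in place of code of your own. Each camera call takes 0.05 s, during which the arm holds its last target.

## Working session

There is one attempt and no reset: what is moved stays moved. The work goes in short steps, Python scripts to look and compute and a tool call to move; the robot and the scene stay as the last step left them, time stands still between calls to the robot, and variables do not carry over. Pictures are saved under pics/ and viewed, and the job is handed in when it is done.

Besides the shell and the picture viewer there is one more tool, called after ">>>" in YAML: its name, and indented under it one key for each argument. play_rows: Moves the arm, as the interface text tells. Its arguments: {"type":"object","properties":{"deltas":{"type":"array"},"force":{"type":"number"}},"required":["deltas"]}

```bash
mkdir -p pics; cat > h.py <<'E'
import numpy as np, cv2
from station import arm
from scipy.spatial.transform import Rotation as R
def shot(n,f):
    d=arm.get_image(n); cv2.imwrite(f'pics/{f}.png',cv2.cvtColor(np.array(d['frame']),cv2.COLOR_RGB2BGR)); 
    np.savez(f'pics/{f}.npz',**{k:np.array(d[k]) for k in('frame','K','origin','rotation')}); return d
def ray(d,u,v,z):
    K=np.array(d['K']);o=np.array(d['origin']);r=np.array(d['rotation'])
    if r.shape!=(3,3): r=R.from_quat(r).as_matrix()
    w=r@np.linalg.inv(K)@np.array([u,v,1.]); return o+w*(z-o[2])/w[2]
def proj(d,p):
    K=np.array(d['K']);o=np.array(d['origin']);r=np.array(d['rotation'])
    if r.shape!=(3,3): r=R.from_quat(r).as_matrix()
    q=K@(r.T@(np.array(p)-o)); return q[:2]/q[2]
E
python3 - <<'E'
from h import *
for n in('side','top','wrist'):
    d=shot(n,n+'0'); print(n,np.round(d['origin'],3),np.round(d['rotation'],3).tolist(),np.array(d['K'])[0])
print(arm.get_state())
E
```

```text
side [-0.1    0.883  0.714] [-0.273, 0.834, -0.457, 0.146] [453.73871547   0.         255.20207229]
top [0.221 0.011 1.425] [-0.695, 0.711, -0.078, 0.08] [461.12057981   0.         255.26359501]
wrist [ 0.214 -0.485  0.373] [0.788, -0.597, -0.09, 0.119] [305.43241209   0.         254.84612814]
{'time': 0.15, 'joints': array([-1.29699819e+00,  2.60537354e-01, -1.39079361e-01,  1.17268034e+00,
       -1.28308551e-05,  1.57078573e+00]), 'joint_velocities': array([-0.0012794 , -0.00393853,  0.00255163,  0.00046268,  0.00117667,
       -0.00147889]), 'joint_efforts': array([ 1.38268519e-03, -4.06005478e+01,  2.54166090e+01,  1.26947137e-02,
        2.00338973e-04, -4.26253465e-06]), 'position': array([ 0.1418107 , -0.50494642,  0.23065138]), 'tcp_rot': array([ 0.42739979,  0.56398562, -0.42676608,  0.5631344 ]), 'ft_force': array([-0.70943124, -0.97659087, -0.62673259]), 'ft_torque': array([-0.04912203,  0.01354895,  0.00612932]), 'gripper_width': 0.08516318276916474}
```

View pics/top0.png

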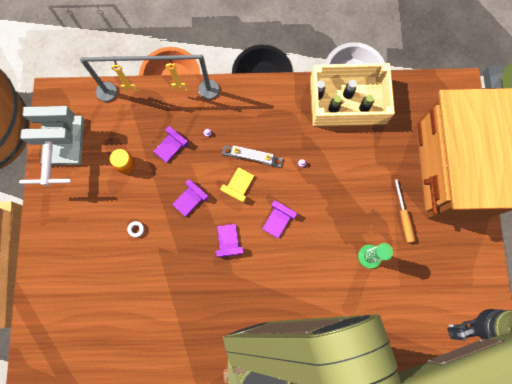

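View pics/side0.png

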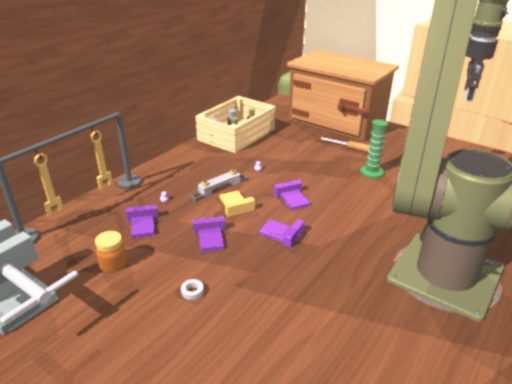

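The top view shows the brass gauge at about (238,184) and the clamp at about (252,156), with the tips at (207,132) and (302,163). I'll zoom in and measure them.

```bash
python3 - <<'E'
from h import *
d=dict(np.load('pics/top0.npz')); im=cv2.imread('pics/top0.png')
c=im[120:215,190:320]; cv2.imwrite('pics/z0.png',cv2.resize(c,None,fx=6,fy=6,interpolation=cv2.INTER_CUBIC))
hsv=cv2.cvtColor(im,cv2.COLOR_BGR2HSV)
m=cv2.inRange(hsv,(20,150,120),(35,255,255)); m[:165]=0;m[205:]=0;m[:,:215]=0;m[:,262:]=0
cs,_=cv2.findContours(m,cv2.RETR_EXTERNAL,cv2.CHAIN_APPROX_NONE); k=max(cs,key=cv2.contourArea)
print(cv2.contourArea(k),cv2.approxPolyDP(k,2,True)[:,0].tolist())
for p in [(207,132),(302,163),(238,184),(252,156)]: print(p,ray(d,*p,0.015).round(3))
print(ray(d,252,156,0)-ray(d,253,156,0))
E
```

```text
47.0 [[238, 168], [226, 186], [245, 197], [240, 200], [221, 190], [242, 201], [245, 197], [243, 193], [253, 175], [246, 172], [250, 175], [248, 177], [252, 176], [242, 193], [228, 184]]
(207, 132) [0.738 0.164 0.015]
(302, 163) [ 0.626 -0.138  0.015]
(238, 184) [0.563 0.066 0.015]
(252, 156) [0.653 0.02  0.015]
[7.70348783e-05 3.22199195e-03 0.00000000e+00]
```

View pics/z0.png

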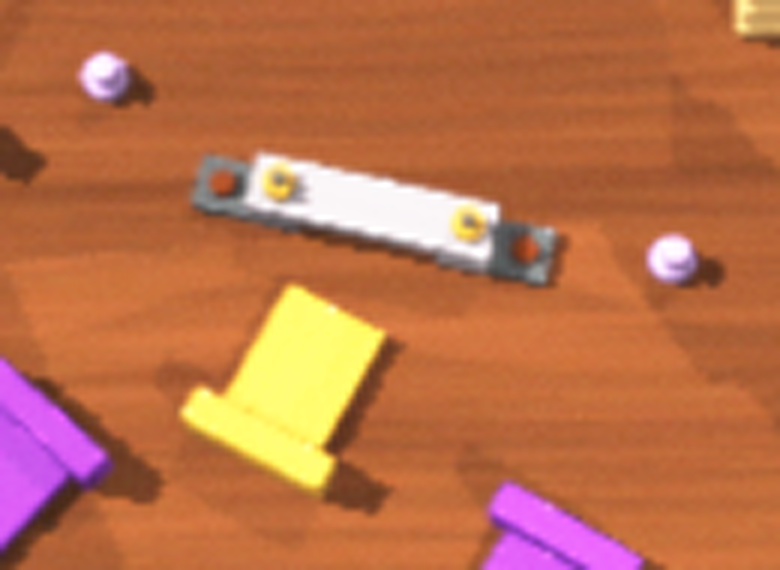

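```bash
cat >> h.py <<'E'
def zr(d,x,y,z,o=(190,120),s=6): return ray(d,(x+.5)/s-.5+o[0],(y+.5)/s-.5+o[1],z)[:2]
E
python3 - <<'E'
from h import *
d=dict(np.load('pics/top0.npz'))
f=lambda l,z:[zr(d,x,y,z) for x,y in l]
b=f([(257,153),(499,205),(487,273),(245,205)],.030)
n=f([(293,284),(386,333)],.012)
h=f([(203,387),(337,458),(322,493),(182,412)],.032)
N=np.linalg.norm
def a(v): return np.arctan2(v[1],v[0])
print('bar',np.round(b,4).tolist(),'w',N(b[0]-b[1]),N(b[2]-b[3]),'d',N(b[0]-b[3]),N(b[1]-b[2]))
for p,q in((b[0],b[1]),(b[3],b[2])): v=p-q; print('clamp yaw',a(v)-np.pi/2)
print('nose',np.round(n,4).tolist(),N(n[0]-n[1]))
print('heel',np.round(h,4).tolist(),N(h[0]-h[1]),N(h[2]-h[3]),N(h[0]-h[3]))
for p,q in((h[0],h[1]),(h[3],h[2]),(n[0],n[1])): print('gauge yaw',a(p-q)-np.pi/2)
hm=(h[0]+h[1])/2; nm=(n[0]+n[1])/2; print(hm,nm,N(nm-hm),a(nm-hm))
E
```

```text
bar [[0.6863, 0.0818], [0.6545, -0.0453], [0.6175, -0.0379], [0.6577, 0.0884]] w 0.13095478118581275 0.13251163527133838 d 0.0293277377332005 0.03772652864027874
clamp yaw -0.24502673365139627
clamp yaw -0.30816271510150917
nose [[0.6191, 0.0644], [0.5911, 0.0157]] 0.056150084126966426
heel [[0.5592, 0.111], [0.52, 0.0423], [0.5018, 0.0503], [0.5462, 0.122]] 0.07913728831197228 0.08428523879593705 0.01702276548080494
gauge yaw -0.5184852644333302
gauge yaw -0.5543677233185229
gauge yaw -0.5216133827524354
[0.53958344 0.07667715] [0.60506476 0.04007105] 0.07501872798265202 -0.5097504852139052
```

```bash
cat >> h.py <<'E'
def M(s): return R.from_quat(s['tcp_rot']).as_matrix()
def yaw(s): # angle of tool z axis minus 90deg (gauge heading if z//gauge y), mod pi
    z=M(s)[:,2]; a=np.degrees(np.arctan2(z[1],z[0]))-90; return (a+90)%180-90
E
python3 - <<'E'
from h import *
s=arm.get_state(); print(M(s).round(3), yaw(s), s['joints'][5])
d=dict(np.load('pics/top0.npz'))
print('cyl foot',ray(d,370,258,0.01), 'jar',ray(d,122,163,.07))
# tool after turning so that heading= -0.52 rad
t=np.degrees(-0.525)
for psi in (t,):
    dy=psi-yaw(s); dy=(dy+90)%180-90
    print('world turn deg',dy,'=> about tool x',-dy)
    Rn=R.from_rotvec([0,0,np.radians(dy)]).as_matrix()@M(s)
    h=np.array([np.cos(-.525),np.sin(-.525)])
    o=np.array([.5395,.0767])
    tgt=np.r_[o-h*(.018+.011+.025),s['position'][2]]
    print('tgt',tgt,'shift mm',(Rn.T@(tgt-s['position'])*1000).round(1)); print(Rn.round(3))
E
```

```text
[[-0.     0.963  0.27 ]
 [ 0.001  0.27  -0.963]
 [-1.    -0.    -0.002]] 15.688084879771225 1.5707857339702744
cyl foot [ 0.32296109 -0.33140336  0.01      ] jar [0.62361166 0.41815539 0.07      ]
world turn deg -45.76836912413945 => about tool x 45.76836912413945
tgt [0.49277251 0.1037655  0.23065138] shift mm [   1.1   -1.4 -702.6]
[[ 0.001  0.865 -0.501]
 [ 0.001 -0.501 -0.865]
 [-1.    -0.    -0.002]]
```

>>> play_rows:
  deltas:
    - [[-20,0,0],[-8.4,0,0],40]
    - [[-20,0,0],[-8.4,0,0],40]
    - [[0,0,0],[-8.4,0,0],40]
    - [[0,0,0],[-8.4,0,0],40]
    - [[0,0,0],[-8.4,0,0],40]
    - [[0,0,0],[-8.4,0,0],40]
    - [[0,0,0],[-8.4,0,0],40]
    - [[0,0,0],[-8.4,0,0],40]

```text
time: 0.95
position: [0.1419, -0.5052, 0.2709]
tcp_rot: [0.042, 0.706, -0.041, 0.706]
ft_force: [-0.4, 0.6, 0.2]
gripper_width: 0.04
```

```bash
python3 - <<'E'
from h import *
s=arm.get_state(); print(yaw(s), s['joints'].round(3),s['position'],M(s).round(2))
E
```

```text
83.2323357944095 [-1.297  0.247 -0.053  1.272  0.     0.392] [ 0.14188046 -0.5051875   0.27092637] [[-0.    0.12  0.99]
 [ 0.    0.99 -0.12]
 [-1.    0.   -0.  ]]
```

>>> play_rows:
  deltas:
    - [[0,0,0],[-8.34,0,0],40]
    - [[0,0,0],[-8.34,0,0],40]
    - [[0,0,0],[-8.34,0,0],40]
    - [[0,0,0],[-8.34,0,0],40]
    - [[0,0,0],[-8.34,0,0],40]
    - [[0,0,0],[-8.34,0,0],40]
    - [[0,0,0],[-8.34,0,0],40]
    - [[0,0,0],[-8.34,0,0],40]

```text
time: 1.75
position: [0.1419, -0.5051, 0.2709]
tcp_rot: [-0.353, 0.612, 0.354, 0.613]
ft_force: [0.2, -0.3, -0.1]
gripper_width: 0.0401
```

```bash
python3 - <<'E'
from h import *
s=arm.get_state(); print(yaw(s),M(s).round(2), s['joints'].round(3),M(s).T@(np.array([.4928,.1038,.27])-s['position'])*1000)
E
```

```text
-30.048992049299827 [[-0.   -0.87  0.5 ]
 [ 0.    0.5   0.87]
 [-1.    0.    0.  ]] [-1.297  0.247 -0.053  1.272  0.    -0.773] [  1.37975363   1.17039329 702.82271429]
```

>>> play_rows:
  deltas:
    - [[0,0,25],[0,0,0],40]
    - [[0,0,45],[0,0,0],40]
    - [[0,0,45],[0,0,0],40]
    - [[0,0,45],[0,0,0],40]
    - [[0,0,45],[0,0,0],40]
    - [[0,0,45],[0,0,0],40]
    - [[0,0,45],[0,0,0],40]
    - [[0,0,45],[0,0,0],40]
    - [[0,0,45],[0,0,0],40]
    - [[0,0,45],[0,0,0],40]
    - [[0,0,45],[0,0,0],40]
    - [[0,0,45],[0,0,0],40]

```text
time: 2.95
position: [0.4054, -0.0551, 0.2713]
tcp_rot: [-0.352, 0.614, 0.351, 0.614]
ft_force: [0.7, -0.2, -0.8]
gripper_width: 0.0398
```

```bash
python3 - <<'E'
from h import *
s=arm.get_state(); print(yaw(s), s['joints'].round(3),s['position'],M(s).T@(np.array([.4928,.1038,.27])-s['position'])*1000)
E
```

```text
-30.380408550739304 [-0.135  0.045 -0.297  1.229 -0.     0.395] [ 0.40543828 -0.05506682  0.27125536] [  1.23166909   4.97960423 181.23465329]
```

>>> play_rows:
  deltas:
    - [[0,2,45],[0,0,0],40]
    - [[0,0,45],[0,0,0],40]
    - [[0,0,45],[0,0,0],40]
    - [[0,0,45],[0,0,0],40]
    - [[0,0,0],[0,0,0],40]
    - [[0,0,0],[0,0,0],40]

```text
time: 3.55
position: [0.4941, 0.1, 0.2705]
tcp_rot: [-0.352, 0.614, 0.352, 0.613]
ft_force: [0.3, -0.4, 0.3]
gripper_width: 0.0398
```

```bash
python3 - <<'E'
from h import *
s=arm.get_state(); print(yaw(s), s['joints'].round(3),s['position'],M(s).T@(np.array([.4928,.1038,.27])-s['position'])*1000)
d=shot('wrist','w1'); print(d['origin'])
cv2.imwrite('pics/w1b.png',cv2.resize(cv2.imread('pics/w1.png'),(768,576),interpolation=cv2.INTER_CUBIC))
E
```

```text
-30.273337328471534 [ 0.2    0.212 -0.101  1.26  -0.     0.728] [0.49409429 0.10002812 0.27054909] [0.54865556 3.01862827 2.60588713]
[0.42887171 0.13800826 0.41344492]
```

View pics/w1b.png

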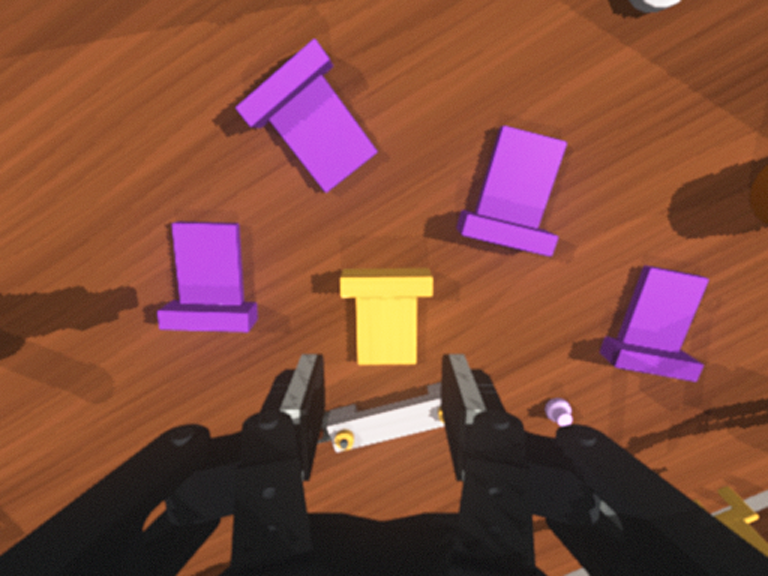

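The wrist view shows the gauge squarely in front (heel (340-433, 268-298), nose row 363) and the clamp bar between the fingers. Next I'll measure the corners at a larger scale.

```bash
python3 - <<'E'
from h import *
im=cv2.imread('pics/w1.png')[165:310,200:310]
cv2.imwrite('pics/z1.png',cv2.resize(im,None,fx=4,fy=4,interpolation=cv2.INTER_CUBIC)); print(im.shape)
E
```

```text
(145, 110, 3)
```

View pics/z1.png

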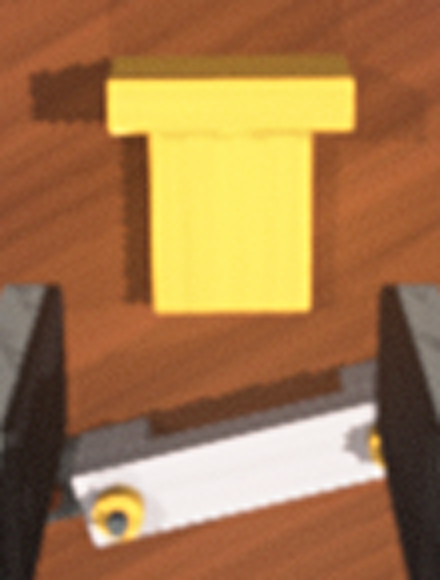

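```bash
python3 - <<'E'
from h import *
d=dict(np.load('pics/w1.npz'))
f=lambda l,z:np.array([zr(d,x,y,z,(200,165),4) for x,y in l])
N=np.linalg.norm; a=lambda v:np.arctan2(v[1],v[0])
hb=f([(355,76),(107,78)],.032);hf=f([(355,130),(107,132)],.032);n=f([(311,310),(155,312)],.012)
e=f([(378,402),(72,476),(97,546)],.030)
print('w',N(hb[0]-hb[1]),N(hf[0]-hf[1]),'dep',N(hb[0]-hf[0]),'nose',N(n[0]-n[1]),'bar depth',N(e[1]-e[2]))
print('yaws',[a(p[0]-p[1])-np.pi/2 for p in(hb,hf,n)],'axis',a(n.mean(0)-hf.mean(0)),N(n.mean(0)-hf.mean(0)))
print('heel front mid',hf.mean(0),'back',hb.mean(0),'nose',n.mean(0))
cy=a(e[0]-e[1])-np.pi/2; print('clamp yaw',cy)
ux=np.array([np.cos(cy),np.sin(cy)]);uy=np.array([-ux[1],ux[0]])
C=e[1]+uy*.065; print('clamp o',C, 'far-corner yaw', a(e[2]-e[1]))
g=hf.mean(0); print('gauge in clamp',(g-C)@ux,(g-C)@uy)
top=dict(np.load('pics/top0.npz'))
for nm,p in(('heelback',np.r_[hb[0],.032]),('heelback2',np.r_[hb[1],.032]),('barR',np.r_[e[1],.03]),('barRfar',np.r_[e[2],.03]),('nose',np.r_[n[0],.012])):
  u=proj(top,p); print(nm,((u-[190,120]+.5)*6-.5).round())
E
```

```text
w 0.08034352026388256 0.08145124832832178 dep 0.018397618942120456 nose 0.05652153275867007 bar depth 0.030910931062950543
yaws [np.float64(-0.5189948008163177), np.float64(-0.5187484179389301), np.float64(-0.5126319607476004)] axis -0.514517621048777 0.07514547306329578
heel front mid [0.53771034 0.07713367] back [0.5217922  0.08636861] nose [0.60312675 0.04015345]
clamp yaw -0.2570663378186364
clamp o [0.63954377 0.02397291] far-corner yaw -0.2609524149741321
gauge in clamp -0.11200300828045626 0.02552331827139842
heelback [183. 420.]
heelback2 [320. 493.]
barR [489. 263.]
barRfar [502. 208.]
nose [292. 288.]
```

>>> play_rows:
  deltas:
    - [[30,5,1.5],[-0.7,0,0],40]
    - [[50,0,0],[0,0,0],40]
    - [[50,0,0],[0,0,0],40]
    - [[50,0,0],[0,0,0],40]
    - [[40,0,0],[0,0,0],40]
    - [[25,0,0],[0,0,0],40]
    - [[10,0,0],[0,0,0],40]
    - [[7,0,0],[0,0,0],40]
    - [[0,0,0],[0,0,0],40]
    - [[0,0,0],[0,0,0],40]

```text
time: 4.6
position: [0.4921, 0.1032, 0.0106]
tcp_rot: [-0.355, 0.611, 0.355, 0.612]
ft_force: [0.3, 0.4, 0.8]
gripper_width: 0.0399
```

```bash
python3 - <<'E'
from h import *
s=arm.get_state(); print(np.radians(yaw(s)),s['position'],M(s).T@(np.array([.5220,.0860,.008])-s['position'])*1000,s['ft_force'])
d=shot('wrist','w2')
cv2.imwrite('pics/w2b.png',cv2.resize(cv2.imread('pics/w2.png'),(768,576),interpolation=cv2.INTER_CUBIC))
E
```

```text
-0.5187128725322051 [0.49206778 0.10316859 0.01064969] [  2.71647447 -34.50122604  -0.07539842] [0.33213169 0.40783474 0.77989504]
```

View pics/w2b.png

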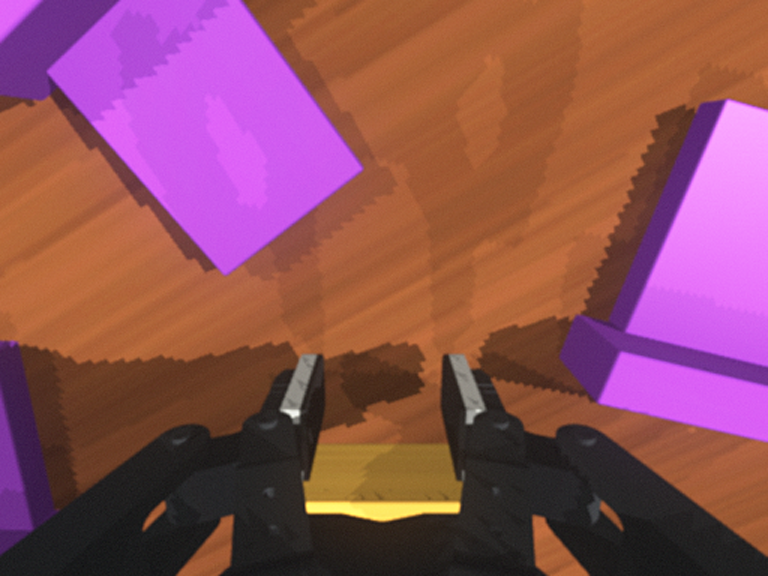

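>>> play_rows:
  deltas:
    - [[1,-8,0],[0,0,0],40]
    - [[0,-8,0],[0,0,0],40]
    - [[0,-4,0],[0,0,0],40]
    - [[0,-3,0],[0,0,0],40]
    - [[0,-4,0],[0,0,0],40]
    - [[0,-4,0],[0,0,0],40]
    - [[0,-4,0],[0,0,0],40]
    - [[0,-4,0],[0,0,0],40]
    - [[0,-4,0],[0,0,0],40]
    - [[0,-4,0],[0,0,0],40]
    - [[0,0,0],[0,0,0],40]

```text
time: 5.75
position: [0.5328, 0.0794, 0.0083]
tcp_rot: [-0.355, 0.611, 0.355, 0.612]
ft_force: [-0.7, 0.1, -0.4]
gripper_width: 0.0398
```

```bash
python3 - <<'E'
from h import *
s=arm.get_state(); print(np.radians(yaw(s)),s['position'],s['ft_force'])
for n in('top','side'):
  d=shot(n,n+'3')
im=cv2.imread('pics/top3.png')[120:215,190:320]; a=cv2.resize(im,None,fx=6,fy=6,interpolation=cv2.INTER_CUBIC); cv2.imwrite('pics/z3.png',a)
im=cv2.imread('pics/side3.png')[150:250,170:300]; cv2.imwrite('pics/z3s.png',cv2.resize(im,None,fx=6,fy=6,interpolation=cv2.INTER_CUBIC))
E
```

```text
-0.5188689764453542 [0.53281334 0.07935069 0.00825904] [-0.731726    0.09410582 -0.42100241]
```

View pics/z3.png

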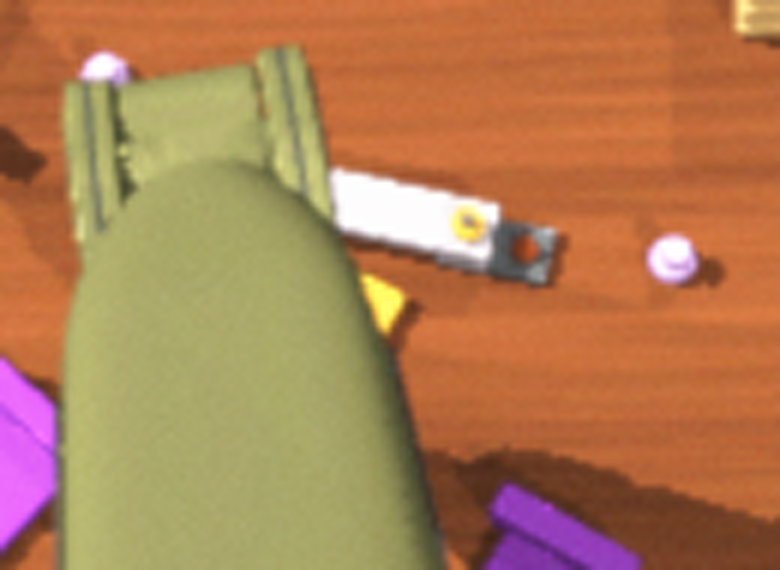

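View pics/z3s.png

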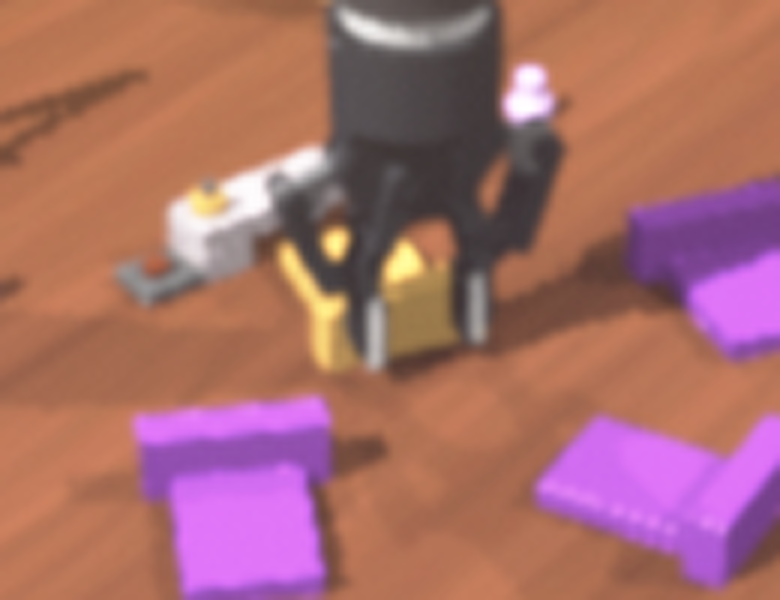

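```bash
python3 - <<'E'
from h import *
s=arm.get_state(); t=s['position'][:2]; a=-.5187; h=np.array([np.cos(a),np.sin(a)]); l=np.array([-h[1],h[0]])
# predicted: heel back face 11mm ahead of tcp
for n in('side','top'):
  d=dict(np.load(f'pics/{n}3.npz')); o=np.array([170,150] if n=='side' else [190,120])
  for nm,f,y,z in(('backL',11,40,32),('backLb',11,40,0),('backR',11,-40,32),('frontL',29,40,32),('frontR',29,-40,32),('noseR',104,-28,12),('noseL',104,28,12)):
    p=np.r_[t+h*f/1e3+l*y/1e3,z/1e3]; print(n,nm,((proj(d,p)-o+.5)*6-.5).round())
E
```

```text
side backL [329. 314.]
side backLb [331. 372.]
side backR [492. 275.]
side frontL [315. 293.]
side frontR [476. 255.]
side noseR [392. 219.]
side noseL [284. 244.]
top backL [207. 381.]
top backLb [211. 395.]
top backR [343. 453.]
top frontL [224. 351.]
top frontR [359. 423.]
top noseR [408. 299.]
top noseL [315. 251.]
```

>>> play_rows:
  deltas:
    - [[0,-4.3,0],[0,0,0],40]
    - [[0,-4.3,0],[0,0,0],40]
    - [[0,-4.3,0],[0,0,0],40]
    - [[0,-4.3,0],[0,0,0],40]
    - [[0,-4.3,0],[0,0,0],40]
    - [[0,-4,-0.67],[-0.88,0,0],40]
    - [[0,-4,-0.67],[-0.88,0,0],40]
    - [[0,-4,-0.67],[-0.88,0,0],40]
    - [[0,-4,-0.67],[-0.88,0,0],40]
    - [[0,-4,-0.67],[-0.88,0,0],40]
    - [[0,-4,-0.67],[-0.88,0,0],40]
    - [[0,0,0],[0,0,0],40]

```text
time: 7.05
position: [0.571, 0.054, 0.0083]
tcp_rot: [-0.384, 0.594, 0.382, 0.595]
ft_force: [-2.3, 0.7, 0.2]
gripper_width: 0.0397
```

```bash
cat >> h.py <<'E'
C=np.array([.6395,.0240]); CY=-.2575; cx=np.array([np.cos(CY),np.sin(CY)]); cyv=np.array([-cx[1],cx[0]])
def check(tag):
    s=arm.get_state(); t=s['position'][:2]; a=np.radians(yaw(s)); h=np.array([np.cos(a),np.sin(a)]); l=np.array([-h[1],h[0]])
    g=t+h*.029
    print('yaw rel',a-CY,'z',s['position'][2],'F',s['ft_force'].round(1),'gauge pred in clamp mm',(((g-C)@cx)*1e3).round(1),(((g-C)@cyv)*1e3).round(1))
    for n,o in(('side',np.array([170,150])),('top',np.array([190,120]))):
      d=shot(n,n+tag); im=cv2.imread(f'pics/{n}{tag}.png')[o[1]:o[1]+100,o[0]:o[0]+130]
      im=cv2.resize(im,None,fx=6,fy=6,interpolation=cv2.INTER_CUBIC)
      for f,y,z in((11,40,32),(11,40,0),(11,-40,32),(29,40,32),(29,-40,32),(104,-28,12),(104,28,12)):
        p=np.r_[t+h*f/1e3+l*y/1e3,z/1e3]; q=((proj(d,p)-o+.5)*6-.5).round().astype(int); cv2.circle(im,tuple(map(int,q)),3,(255,0,0),-1)
      cv2.imwrite(f'pics/z{n}{tag}.png',im)
E
python3 -c "
from h import *
check('4')"
```

```text
yaw rel -0.16864731134967276 z 0.008266676899529021 F [-2.3  0.7  0.2] gauge pred in clamp mm -45.3 6.7
```

View pics/zside4.png

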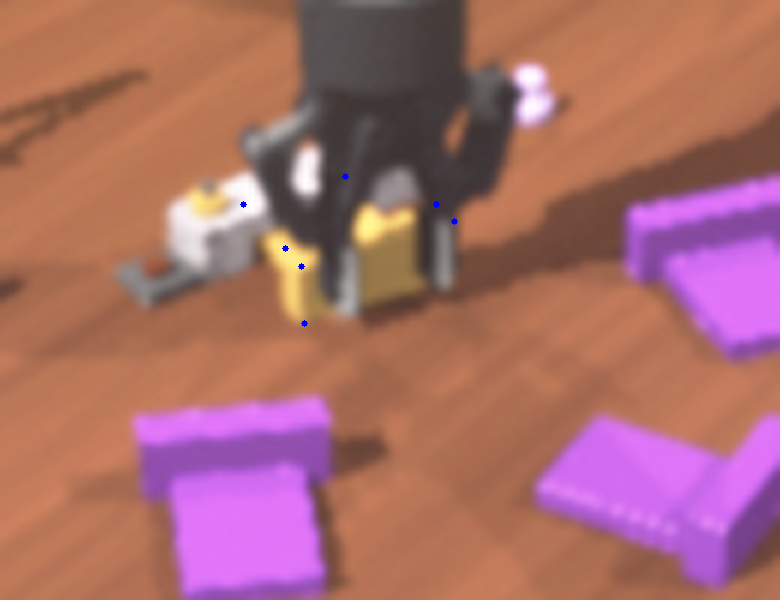

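View pics/ztop4.png

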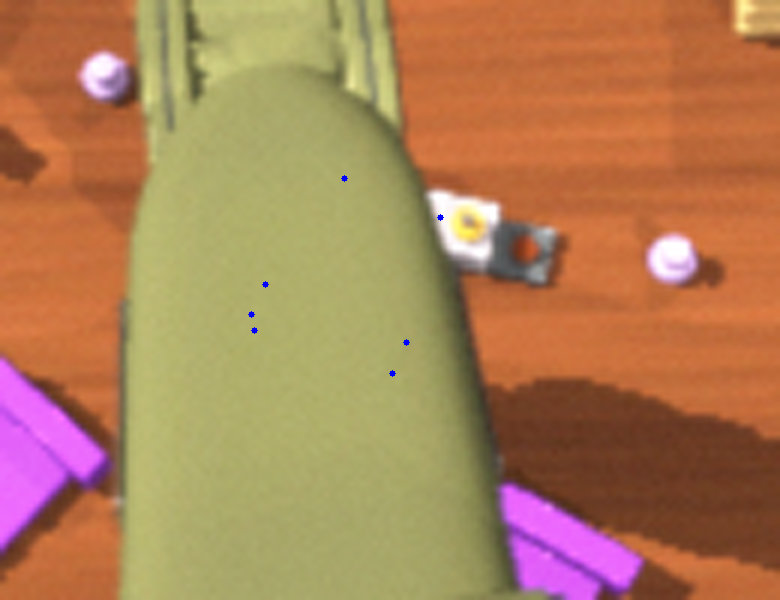

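```bash
python3 - <<'E'
import cv2
for t in('3','4'):
    im=cv2.imread(f'pics/side{t}.png')[175:215,200:260]
    cv2.imwrite(f'pics/q{t}.png',cv2.resize(im,None,fx=12,fy=12,interpolation=cv2.INTER_CUBIC))
E
```

```text
(no output)
```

View pics/q4.png

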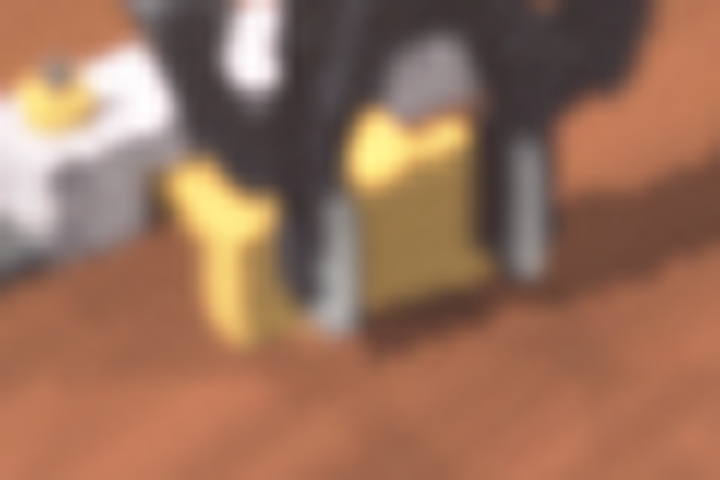

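View pics/q3.png

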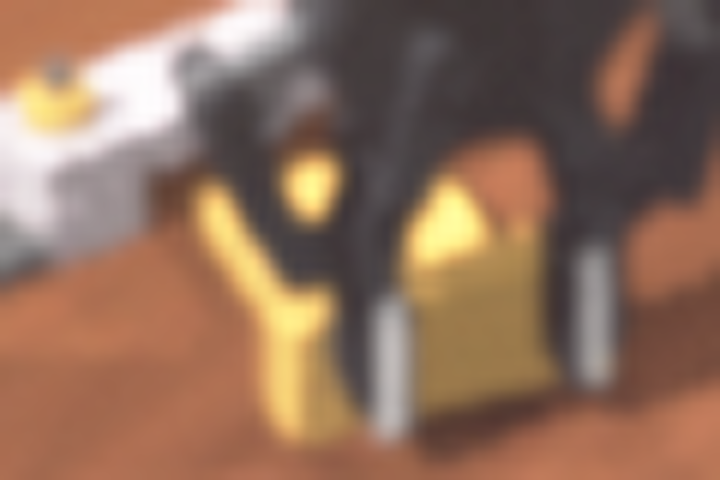

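>>> play_rows:
  deltas:
    - [[0,-4,-0.8],[-1.07,0,0],40]
    - [[0,-4,-0.8],[-1.07,0,0],40]
    - [[0,-4,-0.8],[-1.07,0,0],40]
    - [[0,-4,-0.8],[-1.07,0,0],40]
    - [[0,-4,-0.8],[-1.07,0,0],40]
    - [[0,-4,-0.8],[-1.07,0,0],40]
    - [[0,-4,-0.8],[-1.07,0,0],40]
    - [[0,-4,-0.8],[-1.07,0,0],40]
    - [[0,-3,-0.8],[-1.07,0,0],40]
    - [[0,0,0],[0,0,0],40]

```text
time: 8.15
position: [0.6012, 0.0353, 0.0083]
tcp_rot: [-0.432, 0.56, 0.431, 0.56]
ft_force: [-1.9, 0.2, -0.3]
gripper_width: 0.0398
```

```bash
python3 -c "
from h import *
check('5')
im=cv2.imread('pics/side5.png')[165:205,190:250]
cv2.imwrite('pics/q5.png',cv2.resize(im,None,fx=12,fy=12,interpolation=cv2.INTER_CUBIC))"
```

```text
yaw rel -0.0002825515438046322 z 0.008289140319176162 F [-1.9  0.2 -0.3] gauge pred in clamp mm -10.9 1.2
```

View pics/q5.png

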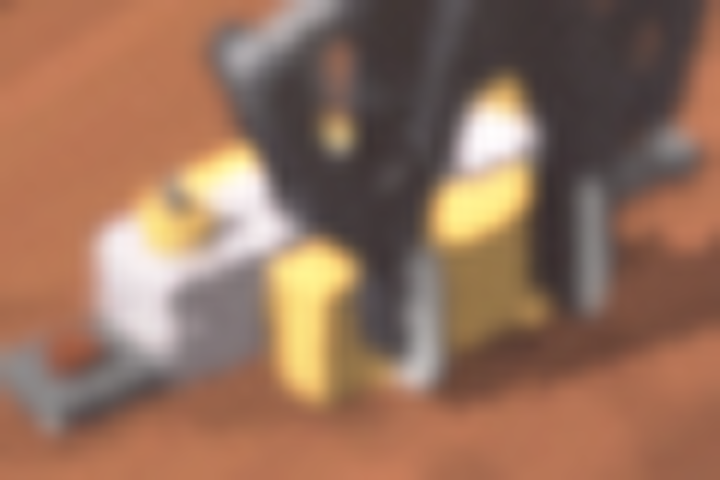

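View pics/zside5.png

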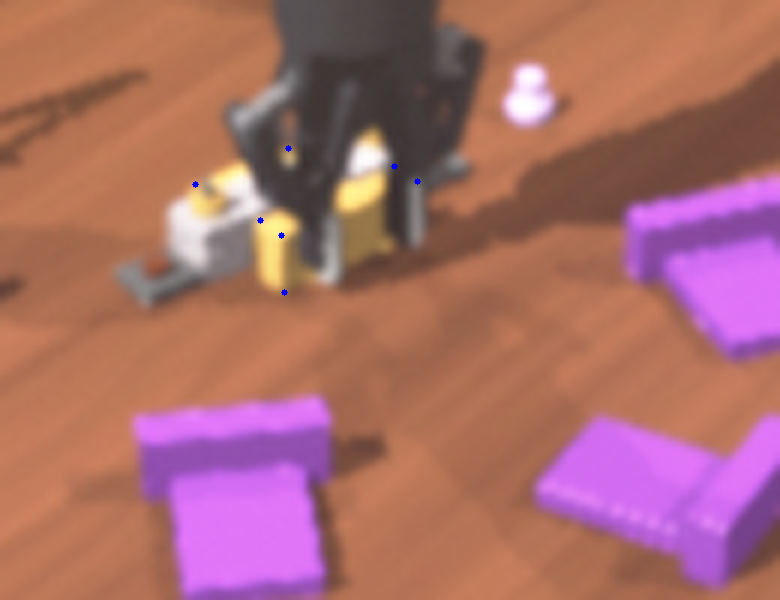

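>>> play_rows:
  deltas:
    - [[0,-2,0],[0,0,0],40]
    - [[0,-2,0],[0,0,0],40]
    - [[0,-2,0],[0,0,0],40]
    - [[0,-2,0],[0,0,0],40]
    - [[0,-1,0],[0,0,0],40]
    - [[0,0,0],[0,0,0],40]

```text
time: 8.85
position: [0.6091, 0.0335, 0.0083]
tcp_rot: [-0.432, 0.56, 0.431, 0.56]
ft_force: [-2.9, 0.3, 2.2]
gripper_width: 0.0399
```

>>> play_rows:
  deltas:
    - [[0,-1,0],[0,0,0],40]
    - [[0,0,0],[0,0,0],40]

```text
time: 9.05
position: [0.6098, 0.0332, 0.0083]
tcp_rot: [-0.432, 0.56, 0.432, 0.56]
ft_force: [-2.9, 1.7, 1.4]
gripper_width: 0.0401
```

>>> play_rows:
  deltas:
    - [[0,-0.8,0],[0,0,0],40]
    - [[0,0,0],[0,0,0],40]

```text
time: 9.25
position: [0.6106, 0.033, 0.0083]
tcp_rot: [-0.432, 0.56, 0.431, 0.56]
ft_force: [-3.5, 0.4, 2.4]
gripper_width: 0.0399
```

>>> play_rows:
  deltas:
    - [[0,-0.8,0],[0,0,0],40]
    - [[0,0,0],[0,0,0],40]

```text
time: 9.45
position: [0.6114, 0.0328, 0.0083]
tcp_rot: [-0.432, 0.56, 0.431, 0.56]
ft_force: [-3.0, 1.6, 2.1]
gripper_width: 0.0402
```

>>> play_rows:
  deltas:
    - [[0,-0.8,0],[0,0,0],40]
    - [[0,0,0],[0,0,0],40]

```text
time: 9.65
position: [0.6115, 0.0327, 0.0083]
tcp_rot: [-0.431, 0.56, 0.432, 0.56]
ft_force: [-5.5, 0.7, 2.9]
gripper_width: 0.0405
```

>>> play_rows:
  deltas:
    - [[0,-0.8,0],[0,0,0],40]
    - [[0,0,0],[0,0,0],40]

```text
time: 9.85
position: [0.6115, 0.0327, 0.0082]
tcp_rot: [-0.431, 0.561, 0.432, 0.56]
ft_force: [-7.3, 2.2, 4.2]
gripper_width: 0.0401
```

>>> play_rows:
  deltas:
    - [[0,-0.8,0],[0,0,0],40]
    - [[0,0,0],[0,0,0],40]

```text
time: 10.05
position: [0.6115, 0.0327, 0.0081]
tcp_rot: [-0.431, 0.561, 0.433, 0.559]
ft_force: [-7.2, 2.6, 5.2]
gripper_width: 0.0398
```

```bash
python3 -c "
from h import *
check('6')
im=cv2.imread('pics/side6.png')[165:205,190:250]
cv2.imwrite('pics/q6.png',cv2.resize(im,None,fx=12,fy=12,interpolation=cv2.INTER_CUBIC))"
```

```text
yaw rel 0.0001221673625361741 z 0.008132059279074198 F [-7.2  2.6  5.2] gauge pred in clamp mm -0.3 1.3
```

View pics/q6.png

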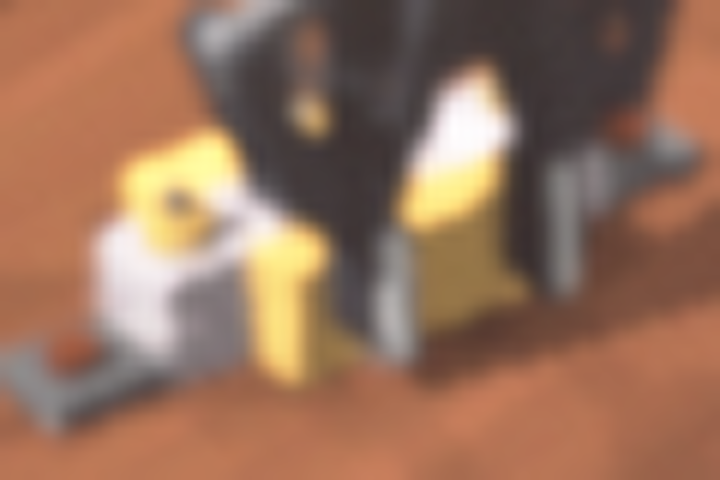

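The heel is seated: it stalled at the predicted x of -0.3 mm and the force rose. I'll back away, lift and look.

>>> play_rows:
  deltas:
    - [[0,5,0],[0,0,0],40]
    - [[0,10,0],[0,0,0],40]
    - [[0,15,0],[0,0,0],40]
    - [[0,10,0],[0,0,0],40]
    - [[-30,0,0],[0,0,0],40]
    - [[-40,0,0],[0,0,0],40]
    - [[-40,0,0],[0,0,0],40]
    - [[-40,0,0],[0,0,0],40]
    - [[-40,0,0],[0,0,0],40]
    - [[-40,0,0],[0,0,0],40]
    - [[0,0,0],[0,0,0],40]
    - [[0,0,0],[0,0,0],40]

```text
time: 11.35
position: [0.576, 0.0425, 0.2396]
tcp_rot: [-0.432, 0.559, 0.431, 0.561]
ft_force: [-1.0, -0.3, 0.7]
gripper_width: 0.04
```

```bash
python3 -c "
from h import *
s=arm.get_state();print(s['position'],s['ft_force'])
shot('wrist','w7')
shot('top','top7'); shot('side','side7')
a=cv2.imread('pics/w7.png');cv2.imwrite('pics/w7b.png',cv2.resize(a,(768,576),interpolation=cv2.INTER_CUBIC))"
```

```text
[0.57599298 0.04245197 0.23962442] [-0.98720372 -0.34389513  0.65057465]
```

View pics/w7b.png

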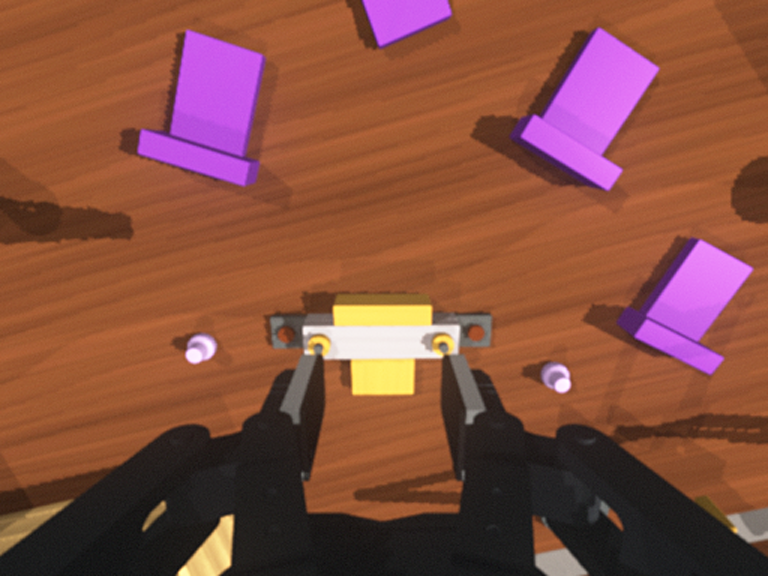

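View pics/side7.png

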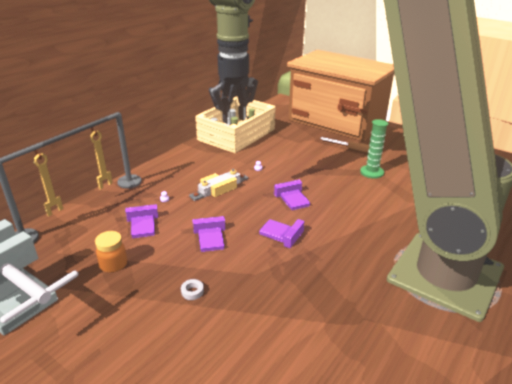

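The wrist view shows the heel (333-432, rows 295-325) right against the white bar and the tongue out the far side, ending at row 394. One numeric check, then I'll hand in.

```bash
python3 - <<'E'
from h import *
d=dict(np.load('pics/w7.npz'))
f=lambda l,z:np.array([ray(d,(x+.5)/1.5-.5,(y+.5)/1.5-.5,z)[:2] for x,y in l])
n=f([(414,394),(352,394)],.012); b=f([(459,325),(303,325)],.03); h=f([(432,305),(333,305)],.032)
v=b[0]-b[1]; u=np.array([v[1],-v[0]])/np.linalg.norm(v); w=v/np.linalg.norm(v); c=b.mean(0)
print('bar',np.linalg.norm(v),c,'nose xy',(n.mean(0)-c)@u,(n.mean(0)-c)@w,'heel back',(h.mean(0)-c)@u,(h.mean(0)-c)@w, np.linalg.norm(n[0]-n[1]),'heel w',np.linalg.norm(h[0]-h[1]))
a=cv2.imread('pics/top0.png').astype(int);b=cv2.imread('pics/top7.png').astype(int)
for nm,(x,y) in dict(a=(207,132),b=(302,163),jar=(122,161),coll=(136,229),cyl=(372,256),drv=(404,215)).items():
  s=np.s_[y-10:y+10,x-10:x+10]; print(nm,abs(a[s]-b[s]).mean().round(1))
print(arm.finish_job())
E
```

```text
bar 0.12888952445937538 [0.63899727 0.02393702] nose xy 0.07496970467976942 0.001674382340113663 heel back -0.01822203074442496 0.0012480954865763396 0.0566021691075407 heel w 0.08019748680181231
a 22.1
b 8.7
jar 14.0
coll 22.0
cyl 9.7
drv 43.9
the job is handed in; nothing more can be done
None
```

View pics/top7.png

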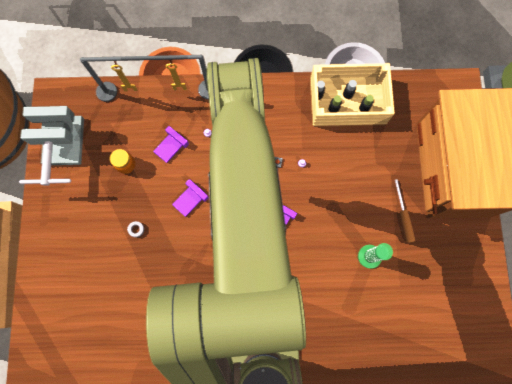

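The gauge is home in the clamp, and I handed the job in after about 11.5 s on the robot's clock. I pushed it flat along the bench with two fingertips, 45 mm straight and then in a gentle turn. I stopped when the heel stalled against the near face, at about 8 N, then backed off and lifted the hand clear.

**Final position:** in the last wrist picture, measured from the clamp's near face:

| Point | Measured | Ideal |
|---|---|---|
| Nose, along x | 75.0 mm | 75 mm |
| Nose, sideways | 1.7 mm | 0 |
| Heel back, along x | −18.2 mm | −18 mm |
| Heel back, sideways | 1.2 mm | 0 |

The gauge is square within about 0.005 rad. The wrist force is about 1 N, the same as in free air.

**Check that disagreed:** an automatic before-and-after comparison of the top view showed changes at every other object, most at the screwdriver. In the final top picture these look like the arm's new shadow. The tips, jar, collar, cylinder and screwdriver are at the same pixels as at the start, to the eye. I looked at that picture only after handing in.

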